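# Preheat the diesel from the bench start panel

### The arm

A 6-joint arm with a two-finger parallel gripper is mounted at the origin on the work surface. World frame = base frame: x ahead of the robot, y to its left, z up, the work surface at z = 0. Lengths are in mm, angles in rad, forces in N, time in s.
With the tool pointing down it reaches from about 275 to 750 mm from the base axis. Payload 10.2 kg.
Tool frame: the origin (TCP) lies between the finger pads; the fingertips stand 14 mm ahead of it and the grasp point (between the pads) lies 5 mm behind it (tip_reach is the distance from the TCP to the fingertips, in mm); z points along the fingers, y is the line along which they close (so a half turn about z gives the same grasp; the last joint's range is limited). The gripper opens to 85 mm and grips with 20 to 120 N. Pads are 22 mm wide; open, the fingers measure 114 mm over their backs; the gripper's body (76 mm by 85 mm) begins 54 mm behind the grasp point. The pads swing forward as they close: fully open they stand 13 mm farther back than shut.
Start: joints at [0.99, 0.313, 1.498, -0, 1.331, -0.223], TCP at [183.875, 491.753, 219.094] pointing down, gripper open.
Joint ranges: [-2.94, 2.94], [-0.97, 2.17], [0.19, 2.56], [-1.23, 4.37], [0.02, 3.11], [-2.88, 2.88]. Speed limits (rad/s): [2.39, 2.39, 3.01, 3.14, 3.14, 3.14].

### API

Orientations are given as a unit quaternion [w, x, y, z].
In Python, from rig import * gives the robot as it stands.
- The arm moves only by the tool arm_command, never from a script. Its argument "steps" is a list that holds one entry, the list of rows, each a list of 7 numbers: the opening, from 0 (shut) to 1 (fully open), then the shift along the tool's x, y, z each as a share of 0.05 m, from -1 to 1, then the turn, a rotation vector about the tool's x, y, z each as a share of 0.15 rad, from -1 to 1. A call has 1 to 8 rows; each row shifts and turns the commanded pose from where the row before left it, along the tool's axes as they then stand; what a row does not reach is not made up. A row lasts 1/8 s, in which the tool goes at most 62.5 mm and 10.7 degrees, less where a joint would pass 70% of its speed; a pose out of reach is approached as far as the arm can. A call with a number of a shift or a turn outside -1 to 1 is refused whole. A call with a gripper value outside its range is refused whole. The fingers move at their own pace and stop on an object; "squeeze" is the grip in N (left out, the last holds). Time passes only in rows, so rows that do not move let the fingers close. It gives the time, the measured TCP pose, the force, the opening and the grip force at its end, in the units of the state.
- sense(): the state, without advancing time (a new reading comes with each control period).
- capture(name): name is "scene" or "top"; returns the picture (384x512x3 uint8, red, green, blue); there is no depth.
- get_calibration(name): a dict with "intrinsics" (3x3 intrinsics, pixels), "rvec" (rotation vector, rad) and "tvec" (3), from world to camera coordinates, as OpenCV has them. Camera axes: x right, y down, z forward; pixel columns grow to the right and rows downward; lengths in mm; the calibration is good to about 2 mm. A picture is of the moment at which its call begins. get_calibration takes no time and is no camera call.
- finish_job(): hands the job in; it is judged then, once.
The state is a dict: "time_s": time; "joints": joint angles; "dq": joint speeds; "tau": joint torques, N m; "eef_pos": TCP position; "ee_rot": TCP orientation; "force": force on the tool from outside, world axes, zero at the start; "wrist_torque": the same for the moment, N m; "grip_width": opening from 0.0 (shut) to 1.0 (fully open); "grip_force": force on a finger pad.
Only numpy, scipy, OpenCV 4.12 (cv2) and the standard library are available. Lean on these libraries where they do the work, as an engineer would, in place of code of your own. Each camera call takes 0.05 s, during which the arm holds its last target. There are 200 camera calls.

### The job

Get the diesel on the run-stand preheating from the bench. While the start switch is still off, turn the battery isolator fully on; then turn the start switch on the sloping panel clockwise, counting the clicks, to its third stop (preheat), never on towards the fourth, which would crank the engine. Preheat springs back if let go, so keep hold of the handle there and finish while still holding it; leave the loose things on the bench where they are.

Things in the scene. Friction and masses are not known exactly. Their poses are not given: they have to be found in the camera images.
- console: Start panel: grey steel desk console fixed to the bench, 220 deep (x) x 320 wide (y), 60 high in front (robot side), 99 at the back. Origin: centre of its underside; x to its back, y left, z up. The top slopes 10 degrees down to the front; on it gauges, lamps and, at the right, the start switch, its axis square to the slope, 85 right (-y) and 35 in front (-x) of the middle, 75 above the bench.
- start_handle: Handle of the start switch: black bar 46 long x 14 wide on a round skirt 44 across. Origin on the switch axis at the panel face, z along the axis out of the panel, x along the bar to its pointer end (white line); turns with the switch. Bar from 10 to 42 along z: grip across its width at 34. Off, x points 0.88 rad anticlockwise of the console's x. Five dots mark the stops; nothing tall within 70.
- start_switch (a joint): Start switch angle in rad, growing clockwise seen from above. Stops 0.44 apart: off 0, accessories 0.44, run 0.88, preheat 1.32 (third), crank 1.76 (fourth; hard end just past it). Clicks over a hump of about 0.1 N m between stops, rests by itself at the first three; beyond run a return spring (0.45 N m per rad, 0.2 N m at preheat) turns it back to run when let go.
- isolator_box: Battery isolator: grey steel box 94 x 94 x 50 high fixed to the bench left or right of the console, two cables leaving its back (+x). Origin at the centre of its underside, x to its back, z up. Of the two small boxes, the one with a bar handle on top.
- isolator_handle: Handle of the isolator: black bar 62 long x 14 wide on a round skirt 56 across, axis vertical through the box's centre. Origin on the axis at the box's top (50 above the bench), z up, x along the bar to its pointer end (white line); turns with it. Bar from 12 to 45 above the origin: grip across its width at 35. Off, x is 1.30 rad anticlockwise of the box's x; on, along the box's x, to the cables.
- isolator (a joint): Angle of the isolator handle in rad: 0 off, growing clockwise seen from above to 1.30 fully on. It snaps over a hump (about 0.17 N m) half-way and stays at either end.
- relay_box: Glow-relay box, not to be used: same grey 94 x 94 box, 56 high, with two small round fuse caps (12 high) on top, bolted to the bench on the other side of the console.
- spanner: Steel open-and-ring spanner, 200 long x 38 x 8, lying in front of the console, loose. Origin at mid length, underneath.
- screwdriver: Black-handled screwdriver, 190 long, 26 thick, lying loose behind the relay box. Origin at mid length, underneath.
- tape_roll: Black roll of tape, 90 across x 24 high, lying loose in front of the relay box. Origin at the centre, underneath.
- fuel_filter: White spin-on fuel filter, 72 across x 86 high, standing loose behind the isolator. Origin at the centre, underneath.
- mug: White mug, 82 across x 95 high, with a handle, standing loose in front of the isolator. Origin at the centre, underneath.

How it is judged:
By the outcome, as a careful person would: the job done as asked, in the order asked, and still so for the second after the job is handed in, while the arm keeps its last pose, push and grip.
It also fails if it takes over 56 s, if anything falls off the work surface, if the arm or the gripper's body presses on something with over 40 N, if the wrist force passes 120 N, or if a joint passes its speed limit or range.

## Working session

There is one attempt and no reset: what is moved stays moved. The work goes in short steps, Python scripts to look and compute and a tool call to move; the robot and the scene stay as the last step left them, time stands still between calls to the robot, and variables do not carry over. Pictures are saved under pics/ and viewed, at most 10 in all, crops included, and the job is handed in when it is done.

Besides the shell and the picture viewer there is one more tool, called after "Emit:" by a JSON object that holds its "op" and its "data". arm_command: Moves the arm, as the interface text tells. Its arguments: {"type":"object","properties":{"steps":{"type":"array"},"squeeze":{"type":"number"}},"required":["steps"]}

```bash
mkdir -p pics; ls
python3 - <<'E'
from rig import *
import cv2
for n in("scene","top"):
    cv2.imwrite(f"pics/{n}0.png",capture(n)[:,:,::-1])
    c=get_calibration(n);print(n,c)
s=sense();print(s)
E
```

```text
pics
scene {'intrinsics': array([[373.94192556,   0.        , 261.34698288],
       [  0.        , 373.94192556, 183.95962281],
       [  0.        ,   0.        ,   1.        ]]), 'rvec': array([ 1.49577682,  1.79443317, -0.96101896]), 'tvec': array([  89.56536315, -212.79521769, 1571.37093556])}
top {'intrinsics': array([[483.27178609,   0.        , 254.959469  ],
       [  0.        , 483.27178609, 185.7240933 ],
       [  0.        ,   0.        ,   1.        ]]), 'rvec': array([ 2.19077727, -2.02032311,  0.21297008]), 'tvec': array([ -30.24393201,  549.3176727 , 1251.30076644])}
{'time_s': 0.1, 'joints': array([ 9.89572067e-01,  3.13403529e-01,  1.49836254e+00,  1.16421476e-06,
        1.33099881e+00, -2.23430072e-01]), 'dq': array([-1.17128272e-03, -8.13831666e-04, -1.77195287e-03,  1.04771171e-03,
        1.03848479e-03,  3.88734872e-05]), 'tau': array([ 2.59411412e-03, -4.12898111e+01, -2.60140353e+01, -2.07009721e-04,
        3.01011605e-03, -3.02620401e-05]), 'eef_pos': array([183.74839608, 491.53404798, 218.58692152]), 'ee_rot': array([-2.30018696e-04,  1.77944483e-01,  9.84040353e-01, -5.39090942e-04]), 'force': array([ 0.62382589, -0.79970764, -0.55331732]), 'wrist_torque': array([-0.03320952, -0.01101922, -0.00046442]), 'grip_force': 0.0, 'grip_width': 0.9980438324230134}
```

View pics/scene0.png

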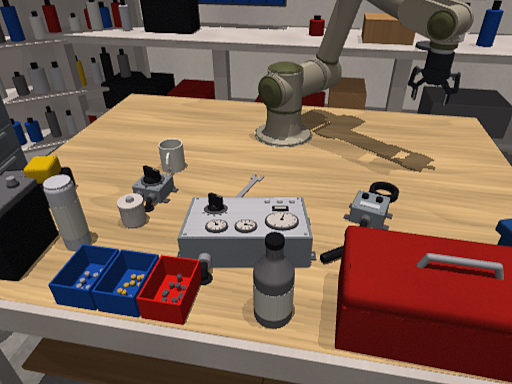

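View pics/top0.png

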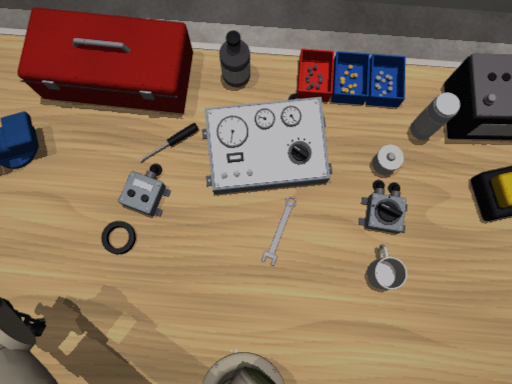

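The top view has +x up and +y left. The isolator with its bar handle is at (388,210), the start switch at (300,152), the mug at (388,273) and the filter at (389,160). I'll zoom in on this area.

Run:
```python
import cv2
im=cv2.imread("pics/top0.png")
a=cv2.resize(im[90:230,195:335],(560,560),interpolation=cv2.INTER_CUBIC)
b=cv2.resize(im[170:300,345:425],None,fx=4.3,fy=4.3,interpolation=cv2.INTER_CUBIC)
cv2.imwrite("pics/c1.png",a)
b=cv2.resize(im[140:300,340:425],None,fx=5,fy=5,interpolation=cv2.INTER_CUBIC)[:600]
cv2.imwrite("pics/c2.png",b[100:600])
```

```text
(no output)
```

View pics/c1.png

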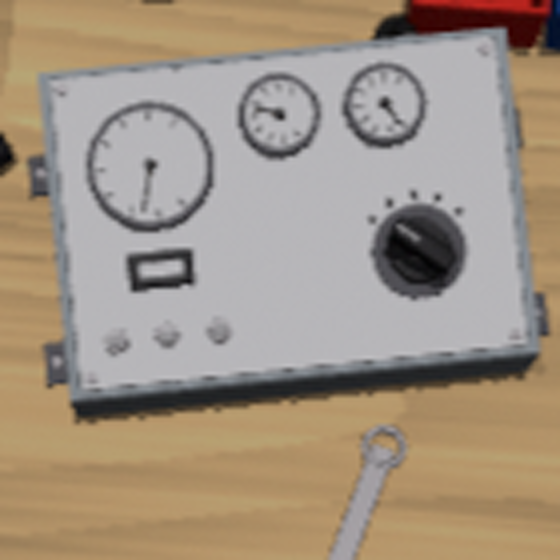

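View pics/c2.png

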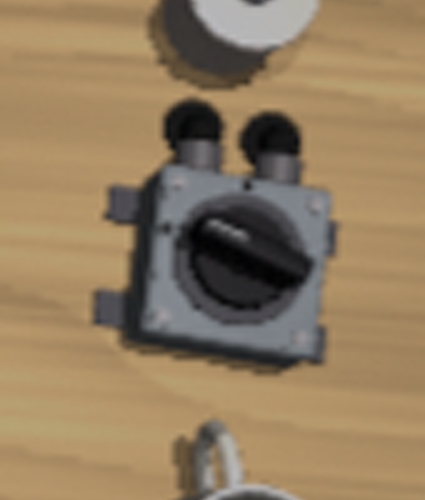

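Console top corners in the first crop: (42,75), (503,30), (537,352), (73,403), with the switch skirt around (419,251). Isolator box top corners in the second crop: (158,168), (332,190), (313,358), (138,335). Its bar runs from (200,225) to (305,270), so the pointer end is at back left. I'll fit both poses from these.

```bash
cat > h.py <<'E'
from rig import *
import numpy as np, cv2
from scipy.optimize import least_squares
from scipy.spatial.transform import Rotation as R
C={n:get_calibration(n) for n in("top","scene")}
def proj(P,n="top"):
    c=C[n];return cv2.projectPoints(np.float64(P).reshape(-1,1,3),c["rvec"],c["tvec"],c["intrinsics"],None)[0][:,0]
def ray(uv,z,n="top"):
    c=C[n];Rm=cv2.Rodrigues(c["rvec"])[0];d=Rm.T@np.linalg.inv(c["intrinsics"])@[*uv,1];o=-Rm.T@c["tvec"]
    return o+d*(z-o[2])/d[2]
def pose(p,L):
    L=np.float64(L);return R.from_euler("z",p[2]).apply(L)+[p[0],p[1],0]
def fit(L,uv,p0):
    r=least_squares(lambda p:(proj(pose(p,L))-uv).ravel(),p0);return r.x,r.fun
E
python3 - <<'E'
from h import *
u1=lambda a:(np.float64(a)+.5)/4-.5+[195,90]
u2=lambda a:(np.float64(a)+.5)/5-.5+[340,160]
L=[[110,160,99],[110,-160,99],[-110,-160,60],[-110,160,60]]
p,f=fit(L,u1([[42,75],[503,30],[537,352],[73,403]]),[550,0,0]);print("console",p,f.round(1))
Lb=[[47,47,50],[47,-47,50],[-47,-47,50],[-47,47,50]]
q,g=fit(Lb,u2([[158,168],[332,190],[313,358],[138,335]]),[450,-250,0]);print("iso",q,g.round(1))
# switch
ax=R.from_euler("zy",[p[2],-np.deg2rad(10)])
o=pose(p,[[-35,-85,75]])[0];print("switch origin",o,"axis",ax.apply([0,0,1]))
h=lambda z,a,r:o+ax.apply(R.from_euler("z",.88-a).apply([r,0,z]))
print("pred skirt c",proj(h(5,0,0))*4-4*np.array([195,90]),"bar ends",[(proj(h(42,0,r))*4-4*np.array([195,90])).round(0) for r in(-23,23)])
oi=pose(q,[[0,0,50]])[0];print("iso o",oi)
hi=lambda z,r:oi+R.from_euler("z",q[2]+1.3).apply([r,0,z])
print([(proj(hi(z,r))*5-5*np.array([340,160])).round(0) for z,r in((6,0),(45,-31),(45,31))])
print("scene pred sw,iso bar ends",[proj(v,"scene").round(0) for v in(h(42,0,-23),h(42,0,23),hi(45,-31),hi(45,31))])
print("mug",ray([388,273],95),"filter",ray([389,155],86))
E
```

```text
console [ 6.65548967e+02 -9.04818595e+00  1.86201223e-01] [-1.  -0.   0.6 -0.4  1.   0.5 -0.5 -0.2]
iso [ 5.08121215e+02 -3.45112495e+02 -7.02875169e-02] [-0.2 -0.7 -0.4  0.   0.3  0.6  0.3 -0. ]
switch origin [646.88976232 -99.05837472  75.        ] axis [-0.17364818  0.          0.98480775]
pred skirt c [[418.56239351 250.69731259]] bar ends [array([[452., 264.]]), array([[394., 226.]])]
iso o [ 508.12121514 -345.11249529   50.        ]
[array([[236., 258.]]), array([[312., 271.]]), array([[201., 223.]])]
scene pred sw,iso bar ends [array([[209., 192.]]), array([[222., 197.]]), array([[143., 165.]]), array([[158., 170.]])]
mug [ 344.03460234 -340.53333411   95.        ] filter [ 657.18690018 -338.24004348   86.        ]
```

Run:
```python
import cv2
im=cv2.imread("pics/scene0.png")
cv2.imwrite("pics/c3.png",cv2.resize(im[130:250,120:240],(600,600),interpolation=cv2.INTER_CUBIC))
```

```text
(no output)
```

View pics/c3.png

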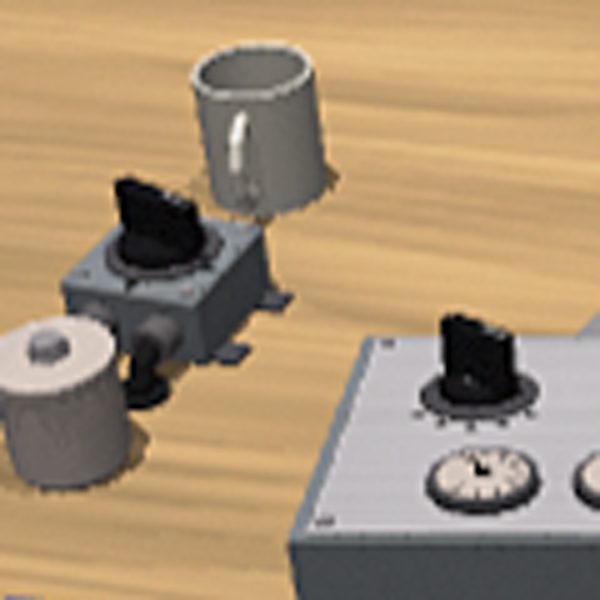

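The scene view agrees with the predicted handle positions: the isolator bar top is at crop (115,180)-(195,210) and the switch bar top at (445,315)-(515,335). Both poses are good to a few mm, and the grasps come from the fit. Next is a planning helper.

```bash
cat >> h.py <<'E'
CON=[665.5,-9.0,.186]; ISO=[508.1,-345.1,-.070]
def tool(yaw,tilt=None):   # tool x along bar, z into the panel
    B=R.from_euler("z",ISO[2]) if tilt is None else R.from_euler("ZY",[CON[2],-np.deg2rad(10)])
    return B*R.from_euler("z",yaw)*R.from_euler("x",np.pi), B.apply([0,0,1])
def iso_t(a,up):
    r,ax=tool(1.30-a); return np.array([ISO[0],ISO[1],50.])+ax*(30+up),r
def sw_t(a,up):
    r,ax=tool(.88-a,1); return pose(CON,[[-35,-85,75]])[0]+ax*(29+up),r
def now():
    s=sense(); w=s["ee_rot"]; return s["eef_pos"],R.from_quat([*w[1:],w[0]])
def plan(t,n,g,start=None,dp=2):
    p,r=start or now(); P,Q=t; rows=[]
    for k in range(n):
        f=1/(n-k); sh=r.inv().apply((P-p)*f)/50; rv=(r.inv()*Q).as_rotvec()*f/.15
        sh,rv=sh.round(dp),rv.round(dp); rows.append([g,*(sh+0.).tolist(),*(rv+0.).tolist()])
        p=p+r.apply(sh*50); r=r*R.from_rotvec(rv*.15)
    for i in range(0,n,8):print(rows[i:i+8])
    print("end err",(P-p).round(1)); return p,r
E
python3 - <<'E'
from h import *
e=plan(iso_t(0,90),24,1)
print(iso_t(0,0)[0],sw_t(0,0)[0],(sw_t(0,1)[0]-sw_t(0,0)[0]))
E
```

```text
[[1, -0.5, -0.56, 0.04, 0.0, 0.0, 0.43], [1, -0.53, -0.53, 0.04, 0.0, 0.0, 0.43], [1, -0.57, -0.49, 0.04, 0.0, 0.0, 0.43], [1, -0.6, -0.45, 0.04, 0.0, 0.0, 0.43], [1, -0.62, -0.41, 0.04, 0.0, 0.0, 0.43], [1, -0.65, -0.37, 0.04, 0.0, 0.0, 0.43], [1, -0.67, -0.33, 0.04, 0.0, 0.0, 0.43], [1, -0.69, -0.29, 0.04, 0.0, 0.0, 0.43]]
[[1, -0.71, -0.24, 0.04, 0.0, 0.0, 0.43], [1, -0.72, -0.19, 0.04, 0.0, 0.0, 0.43], [1, -0.73, -0.15, 0.04, 0.0, 0.0, 0.43], [1, -0.74, -0.1, 0.04, 0.0, 0.0, 0.43], [1, -0.75, -0.05, 0.04, 0.0, 0.0, 0.43], [1, -0.75, 0.0, 0.04, 0.0, 0.0, 0.43], [1, -0.75, 0.04, 0.04, 0.0, 0.0, 0.43], [1, -0.74, 0.09, 0.04, 0.0, 0.0, 0.43]]
[[1, -0.73, 0.14, 0.04, 0.0, 0.0, 0.43], [1, -0.72, 0.19, 0.04, 0.0, 0.0, 0.44], [1, -0.71, 0.23, 0.04, 0.0, 0.0, 0.43], [1, -0.69, 0.28, 0.04, 0.0, 0.0, 0.44], [1, -0.67, 0.33, 0.05, 0.0, 0.0, 0.43], [1, -0.65, 0.37, 0.04, 0.0, 0.0, 0.44], [1, -0.63, 0.41, 0.05, 0.0, 0.0, 0.43], [1, -0.6, 0.45, 0.04, 0.0, 0.01, 0.44]]
end err [-0.2  0.1 -0.2]
[ 508.1 -345.1   80. ] [641.87374488 -99.93769913 103.55942484] [-0.17065306 -0.03211265  0.98480775]
```

Emit:
{"op": "arm_command", "data": {"steps": [[[1,-0.5,-0.56,0.04,0,0,0.43],[1,-0.53,-0.53,0.04,0,0,0.43],[1,-0.57,-0.49,0.04,0,0,0.43],[1,-0.6,-0.45,0.04,0,0,0.43],[1,-0.62,-0.41,0.04,0,0,0.43],[1,-0.65,-0.37,0.04,0,0,0.43],[1,-0.67,-0.33,0.04,0,0,0.43],[1,-0.69,-0.29,0.04,0,0,0.43]]], "squeeze": 60}}

```text
time_s: 1.1
eef_pos: [292.3, 211.4, 202.9]
ee_rot: [-0.0, 0.424, 0.906, -0.0]
force: [1.3, -0.0, -0.5]
grip_width: 1.002
grip_force: 0.0
```

Emit:
{"op": "arm_command", "data": {"steps": [[[1,-0.71,-0.24,0.04,0,0,0.43],[1,-0.72,-0.19,0.04,0,0,0.43],[1,-0.73,-0.15,0.04,0,0,0.43],[1,-0.74,-0.1,0.04,0,0,0.43],[1,-0.75,-0.05,0.04,0,0,0.43],[1,-0.75,0,0.04,0,0,0.43],[1,-0.75,0.04,0.04,0,0,0.43],[1,-0.74,0.09,0.04,0,0,0.43]]]}}

```text
time_s: 2.1
eef_pos: [400.4, -67.6, 186.9]
ee_rot: [-0.0, 0.641, 0.767, -0.0]
force: [0.8, 0.6, 0.7]
grip_width: 1.0
grip_force: 0.0
```

Emit:
{"op": "arm_command", "data": {"steps": [[[1,-0.73,0.14,0.04,0,0,0.43],[1,-0.72,0.19,0.04,0,0,0.44],[1,-0.71,0.23,0.04,0,0,0.43],[1,-0.69,0.28,0.04,0,0,0.44],[1,-0.67,0.33,0.05,0,0,0.43],[1,-0.65,0.37,0.04,0,0,0.44],[1,-0.63,0.41,0.05,0,0,0.43],[1,-0.6,0.45,0.04,0,0.01,0.44]]]}}

```text
time_s: 3.1
eef_pos: [508.7, -345.9, 169.5]
ee_rot: [-0.001, 0.817, 0.576, 0.001]
force: [-0.8, -0.1, -0.4]
grip_width: 0.999
grip_force: 0.0
```

Emit:
{"op": "arm_command", "data": {"steps": [[[1,0,0,0,0,0,0],[1,0,0,0,0,0,0]]]}}

```text
time_s: 3.35
eef_pos: [508.3, -344.2, 169.7]
ee_rot: [-0.001, 0.817, 0.577, 0.001]
force: [1.4, -0.5, 0.6]
grip_width: 1.004
grip_force: 0.0
```

Run:
```python
from h import *
s=sense();print(s["time_s"],s["eef_pos"],s["joints"])
plan(iso_t(0,0),8,1)
```

```text
3.35 [ 508.25036027 -344.23464354  169.72504232] [-0.78658235  0.54785726  1.27989536  0.00150815  1.31564543 -0.44669496]
[[1, 0.0, 0.0, 0.22, 0.0, 0.0, 0.0], [1, 0.0, 0.0, 0.22, 0.0, 0.0, 0.0], [1, 0.0, 0.0, 0.23, 0.0, 0.0, 0.0], [1, 0.0, 0.0, 0.22, 0.0, 0.0, 0.0], [1, -0.01, 0.0, 0.23, 0.0, 0.0, 0.0], [1, 0.0, 0.0, 0.22, 0.0, 0.0, 0.0], [1, -0.01, 0.0, 0.23, 0.0, -0.01, 0.0], [1, 0.0, 0.0, 0.22, -0.01, 0.0, 0.0]]
end err [ 0.2 -0.1 -0.2]
```

Emit:
{"op": "arm_command", "data": {"steps": [[[1,0,0,0.22,0,0,0],[1,0,0,0.23,0,0,0],[1,0,0,0.23,0,0,0],[1,0,0,0.22,0,0,0],[1,-0.01,0,0.23,0,0,0],[1,0,0,0.22,0,0,0],[1,0,0,0.22,0,0,0],[1,0,0,0.22,0,0,0]]]}}

```text
time_s: 4.35
eef_pos: [508.3, -345.2, 79.9]
ee_rot: [-0.0, 0.817, 0.577, 0.001]
force: [-0.4, 0.5, -0.5]
grip_width: 1.0
grip_force: 0.0
```

Emit:
{"op": "arm_command", "data": {"steps": [[[0,0,0,0,0,0,0],[0,0,0,0,0,0,0],[0,0,0,0,0,0,0],[0,0,0,0,0,0,0],[0,0,0,0,0,0,0],[0,0,0,0,0,0,0],[0,0,0,0,0,0,0],[0,0,0,0,0,0,0]]]}}

```text
time_s: 5.35
eef_pos: [509.4, -345.6, 81.3]
ee_rot: [0.001, 0.817, 0.577, 0.001]
force: [6.0, -1.4, 1.0]
grip_width: 0.116
grip_force: 58.5
```

Emit:
{"op": "arm_command", "data": {"steps": [[[0,0,0,0,0,0,0.8],[0,0,0,0,0,0,0.8],[0,0,0,0,0,0,0.8],[0,0,0,0,0,0,0.8],[0,0,0,0,0,0,0.8],[0,0,0,0,0,0,0.8],[0,0,0,0,0,0,0.8],[0,0,0,0,0,0,0.8]]]}}

```text
time_s: 6.35
eef_pos: [510.8, -347.3, 81.5]
ee_rot: [0.003, 0.991, 0.132, 0.004]
force: [14.5, -10.0, -6.0]
grip_width: 0.116
grip_force: 58.8
```

Run:
```python
from h import *
s=sense();p,r=now();x=r.apply([1,0,0]);print(np.arctan2(x[1],x[0]),s["force"],s["wrist_torque"],s["grip_width"],p)
```

```text
0.2652984193808487 [14.45739458 -9.98673767 -6.01152201] [-1.63737682 -2.34893235 -0.07758197] 0.11641613863721927 [ 510.8247861  -347.28418548   81.49131245]
```

The tool is being pulled about 3 mm towards (+x, -y), so the real axis lies there. I'll follow it while finishing the turn.

Emit:
{"op": "arm_command", "data": {"steps": [[[0,0.03,0.03,0,0,0,0.6],[0,0.02,0.03,0,0,0,0.6],[0,0,0,0,0,0,0.6],[0,0,0,0,0,0,0.5],[0,0,0,0,0,0,0.2],[0,0,0,0,0,0,0],[0,0,0,0,0,0,0]]]}}

```text
time_s: 7.22
eef_pos: [511.5, -348.4, 81.3]
ee_rot: [0.0, 0.999, -0.052, 0.001]
force: [-2.4, -4.7, 5.9]
grip_width: 0.117
grip_force: 61.2
```

Run:
```python
from h import *
s=sense();p,r=now();x=r.apply([1,0,0]);print(np.arctan2(x[1],x[0]),s["force"],s["wrist_torque"],s["grip_width"],p)
im=capture("top");cv2.imwrite("pics/t1.png",cv2.resize(im[140:260,330:430,::-1],None,fx=5,fy=5,interpolation=2))
```

```text
-0.10420632469958252 [-2.39269665 -4.74563137  5.88606187] [-0.82226128  0.38054779  0.10827653] 0.11690551204651284 [ 511.52050224 -348.3668846    81.25211782]
```

View pics/t1.png

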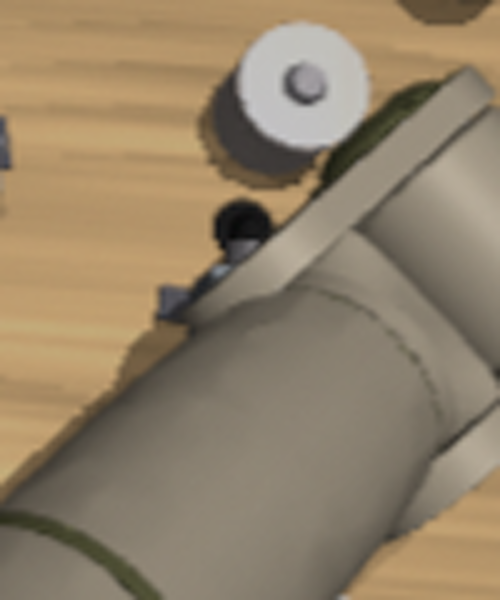

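The arm hides the handle in this view. I'll push slightly further and watch the torque for the end stop.

Emit:
{"op": "arm_command", "data": {"steps": [[[0,0,0,0,0,0,0.3],[0,0,0,0,0,0,0.3],[0,0,0,0,0,0,0],[0,0,0,0,0,0,0]]]}}

```text
time_s: 7.78
eef_pos: [511.5, -348.3, 81.3]
ee_rot: [0.0, 0.995, -0.096, 0.0]
force: [-2.3, -5.1, 5.7]
grip_width: 0.114
grip_force: 64.6
```

Run:
```python
from h import *
s=sense();p,r=now();x=r.apply([1,0,0]);print(np.arctan2(x[1],x[0]),s["force"],s["wrist_torque"],s["tau"],s["grip_width"],p)
```

```text
-0.1928578230910145 [-2.32675999 -5.12016885  5.67109255] [-0.86421421  0.31415132  0.66347186] [  2.57050619 -49.87120986 -20.81675649   1.41324855   0.55751301
   0.6756641 ] 0.1135899409880809 [ 511.50093861 -348.34642572   81.25259413]
```

Torque rose from 0.11 to 0.66 N m, so it is on the end stop. Release and rise.

Emit:
{"op": "arm_command", "data": {"steps": [[[0,0,0,0,0,0,-0.6],[1,0,0,0,0,0,0],[1,0,0,0,0,0,0],[1,0,0,0,0,0,0],[1,0,0,0,0,0,0],[1,0,0,0,0,0,0]]]}}

```text
time_s: 8.52
eef_pos: [511.5, -347.5, 80.6]
ee_rot: [-0.001, 0.999, -0.053, 0.0]
force: [0.2, -0.0, -0.2]
grip_width: 1.004
grip_force: 0.0
```

Emit:
{"op": "arm_command", "data": {"steps": [[[1,0,0,-0.3,0,0,0],[1,0,0,-0.4,0,0,0],[1,0,0,-0.4,0,0,0],[1,0,0,-0.4,0,0,0],[1,0,0,-0.4,0,0,0],[1,0,0,-0.4,0,0,0],[1,0,0,-0.3,0,0,0]]]}}

```text
time_s: 9.4
eef_pos: [511.5, -347.8, 212.5]
ee_rot: [-0.0, 0.999, -0.053, 0.001]
force: [-0.2, 0.1, 0.3]
grip_width: 1.001
grip_force: 0.0
```

Run:
```python
from h import *
im=capture("scene");cv2.imwrite("pics/s1.png",cv2.resize(im[120:240,100:240,::-1],None,fx=5,fy=5,interpolation=2))
print(now()[0]); e=plan(sw_t(0,80),16,1)
plan(sw_t(0,0),8,1,e)
```

```text
[ 511.93050909 -348.28526039  214.24090096]
[[1, 0.11, -0.32, 0.04, -0.02, 0.07, -0.49], [1, 0.14, -0.31, 0.04, -0.02, 0.07, -0.49], [1, 0.16, -0.3, 0.04, -0.02, 0.07, -0.49], [1, 0.18, -0.29, 0.04, -0.02, 0.07, -0.49], [1, 0.2, -0.28, 0.04, -0.02, 0.07, -0.49], [1, 0.22, -0.26, 0.04, -0.02, 0.07, -0.49], [1, 0.23, -0.24, 0.05, -0.02, 0.07, -0.48], [1, 0.25, -0.23, 0.05, -0.02, 0.07, -0.49]]
[[1, 0.27, -0.21, 0.05, -0.02, 0.07, -0.48], [1, 0.28, -0.19, 0.05, -0.02, 0.07, -0.49], [1, 0.29, -0.17, 0.06, -0.02, 0.08, -0.48], [1, 0.3, -0.14, 0.06, -0.03, 0.07, -0.49], [1, 0.31, -0.12, 0.06, -0.02, 0.08, -0.48], [1, 0.32, -0.1, 0.06, -0.03, 0.07, -0.49], [1, 0.33, -0.08, 0.07, -0.02, 0.08, -0.48], [1, 0.34, -0.05, 0.07, -0.03, 0.07, -0.49]]
end err [ 0.  -0.2  0. ]
[[1, 0.0, 0.0, 0.2, 0.0, 0.0, 0.0], [1, 0.0, 0.0, 0.2, 0.0, 0.0, 0.0], [1, 0.0, 0.0, 0.2, 0.0, 0.0, 0.0], [1, 0.0, 0.0, 0.2, 0.0, 0.0, 0.0], [1, 0.0, 0.0, 0.2, 0.0, 0.0, 0.0], [1, 0.0, 0.0, 0.2, 0.0, 0.0, 0.0], [1, 0.0, 0.0, 0.2, 0.0, 0.0, 0.0], [1, 0.0, 0.0, 0.2, 0.0, 0.0, 0.0]]
end err [ 0.  -0.2  0. ]
```

View pics/s1.png

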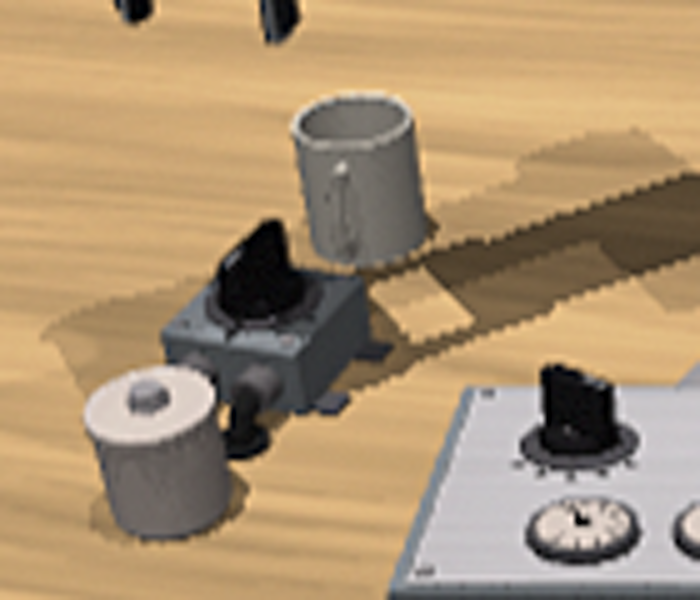

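The isolator bar now points at the cables: its top runs from crop (225,285) to (275,225), parallel to the box's x. Mug and filter are unmoved. Now to the start switch.

Emit:
{"op": "arm_command", "data": {"steps": [[[1,0.11,-0.32,0.04,-0.02,0.07,-0.49],[1,0.14,-0.31,0.04,-0.02,0.07,-0.49],[1,0.16,-0.3,0.04,-0.02,0.07,-0.49],[1,0.18,-0.29,0.04,-0.02,0.07,-0.49],[1,0.2,-0.28,0.04,-0.02,0.07,-0.49],[1,0.22,-0.26,0.04,-0.02,0.07,-0.49],[1,0.23,-0.24,0.05,-0.02,0.07,-0.48],[1,0.25,-0.23,0.05,-0.02,0.07,-0.49]]]}}

```text
time_s: 10.45
eef_pos: [569.7, -224.2, 194.9]
ee_rot: [0.013, 0.97, 0.239, 0.041]
force: [0.3, -0.6, -0.9]
grip_width: 1.0
grip_force: 0.0
```

Emit:
{"op": "arm_command", "data": {"steps": [[[1,0.27,-0.21,0.05,-0.02,0.07,-0.48],[1,0.28,-0.19,0.05,-0.02,0.07,-0.49],[1,0.29,-0.17,0.06,-0.02,0.08,-0.48],[1,0.3,-0.14,0.06,-0.03,0.07,-0.49],[1,0.31,-0.12,0.06,-0.02,0.08,-0.48],[1,0.32,-0.1,0.06,-0.03,0.07,-0.49],[1,0.33,-0.08,0.07,-0.02,0.08,-0.48],[1,0.34,-0.05,0.07,-0.03,0.07,-0.49]]]}}

```text
time_s: 11.45
eef_pos: [627.7, -101.1, 178.9]
ee_rot: [0.028, 0.858, 0.507, 0.081]
force: [0.8, 0.2, -0.2]
grip_width: 0.996
grip_force: 0.0
```

Emit:
{"op": "arm_command", "data": {"steps": [[[1,0,0,0,0,0,0],[1,0,0,0,0,0,0]]]}}

```text
time_s: 11.7
eef_pos: [627.4, -102.2, 179.1]
ee_rot: [0.028, 0.859, 0.506, 0.081]
force: [-0.4, 0.3, 0.4]
grip_width: 0.998
grip_force: 0.0
```

Run:
```python
from h import *
print(now()[0],sense()["joints"]); t=sw_t(0,0)
plan((t[0]+[1,-1,0],t[1]),8,1)
```

```text
[ 627.38230169 -102.16791215  179.09304196] [-0.38633754  0.49701156  1.34601573  0.10411697  1.15739285  0.08498145]
[[1, 0.0, 0.01, 0.19, 0.0, 0.0, 0.0], [1, 0.0, 0.01, 0.19, 0.0, 0.0, 0.0], [1, 0.0, 0.01, 0.19, 0.0, 0.0, 0.0], [1, 0.0, 0.01, 0.19, -0.01, 0.0, 0.0], [1, 0.0, 0.0, 0.2, 0.0, 0.0, 0.0], [1, 0.0, 0.01, 0.19, -0.01, 0.0, 0.0], [1, 0.0, 0.0, 0.2, 0.0, 0.0, -0.01], [1, 0.0, 0.01, 0.19, -0.01, 0.0, 0.0]]
end err [-0.1  0.1 -0.1]
```

Emit:
{"op": "arm_command", "data": {"steps": [[[1,0,0.01,0.19,0,0,0],[1,0,0.01,0.19,0,0,0],[1,0,0.01,0.19,0,0,0],[1,0,0.01,0.19,0,0,0],[1,0,0,0.2,0,0,0],[1,0,0.01,0.19,0,0,0],[1,0,0,0.2,0,0,0],[1,0,0.01,0.19,0,0,0]]]}}

```text
time_s: 12.7
eef_pos: [643.2, -100.4, 102.9]
ee_rot: [0.028, 0.858, 0.506, 0.081]
force: [0.2, -0.3, -1.0]
grip_width: 1.0
grip_force: 0.0
```

Emit:
{"op": "arm_command", "data": {"steps": [[[0,0,0,0,0,0,0],[0,0,0,0,0,0,0],[0,0,0,0,0,0,0],[0,0,0,0,0,0,0],[0,0,0,0,0,0,0],[0,0,0,0,0,0,0],[0,0,0,0,0,0,0],[0,0,0,0,0,0,0]]], "squeeze": 80}}

```text
time_s: 13.7
eef_pos: [642.7, -100.2, 104.1]
ee_rot: [0.027, 0.858, 0.506, 0.081]
force: [-4.8, 2.4, 5.9]
grip_width: 0.081
grip_force: 78.6
```

```bash
cat >> h.py <<'E'
def rep():
    s=sense();p,r=now();B=R.from_euler("ZY",[CON[2],-np.deg2rad(10)])
    x=B.inv().apply(r.apply([1,0,0]));print("t",s["time_s"],"angle",.88-np.arctan2(x[1],x[0]),"tool z err",B.inv().apply(r.apply([0,0,1])).round(3))
    print("F tool",r.inv().apply(s["force"]).round(1),"M tool",r.inv().apply(s["wrist_torque"]).round(2),"g",s["grip_width"],s["grip_force"],"pos err",B.inv().apply(p-sw_t(0,0)[0]).round(1))
E
python3 -c "
from h import *
rep()"
```

```text
t 13.7 angle 7.541686383782942e-05 tool z err [-0.003  0.004 -1.   ]
F tool [ 0.5 -4.5 -6.5] M tool [ 0.88 -0.16 -0.01] g 0.08124774929195351 78.60015001147985 pos err [ 0.9 -0.4  0.4]
```

Good grasp. First click: 0.44 rad.

Emit:
{"op": "arm_command", "data": {"steps": [[[0,0,0,0,0,0,0.73],[0,0,0,0,0,0,0.73],[0,0,0,0,0,0,0.73],[0,0,0,0,0,0,0.74],[0,0,0,0,0,0,0],[0,0,0,0,0,0,0]]]}}

```text
time_s: 14.45
eef_pos: [642.9, -100.4, 104.1]
ee_rot: [0.009, 0.947, 0.308, 0.085]
force: [-5.0, 0.1, 5.1]
grip_width: 0.084
grip_force: 79.7
```

```bash
python3 -c "
from h import *
rep()"
```

```text
t 14.45 angle 0.43758866171569744 tool z err [-0.003  0.003 -1.   ]
F tool [-3.1 -2.6 -5.9] M tool [ 0.58 -0.49  0.02] g 0.08352643032944959 79.6559614688158 pos err [ 1.  -0.7  0.4]
```

Resting at accessories with near-zero moment. Second click.

Emit:
{"op": "arm_command", "data": {"steps": [[[0,0,0,0,0,0,0.73],[0,0,0,0,0,0,0.73],[0,0,0,0,0,0,0.74],[0,0,0,0,0,0,0.74],[0,0,0,0,0,0,0],[0,0,0,0,0,0,0]]]}}

```text
time_s: 15.2
eef_pos: [643.0, -100.6, 104.1]
ee_rot: [-0.009, 0.992, 0.093, 0.085]
force: [-3.5, -0.3, 5.1]
grip_width: 0.089
grip_force: 79.4
```

```bash
python3 -c "
from h import *
rep()"
```

```text
t 15.2 angle 0.8785679364264295 tool z err [-0.002  0.003 -1.   ]
F tool [-2.6 -0.4 -5.7] M tool [ 0.12 -0.62 -0.02] g 0.08908908786275853 79.38753012567759 pos err [ 1.1 -0.8  0.4]
```

Emit:
{"op": "arm_command", "data": {"steps": [[[0,0,0,0,0,0,0.73],[0,0,0,0,0,0,0.74],[0,0,0,0,0,0,0.74],[0,0,0,0,0,0,0.74],[0,0,0,0,0,0,0],[0,0,0,0,0,0,0],[0,0,0,0,0,0,0]]]}}

```text
time_s: 16.08
eef_pos: [643.0, -100.8, 104.1]
ee_rot: [-0.028, 0.988, -0.126, 0.081]
force: [-4.2, -1.6, 5.8]
grip_width: 0.083
grip_force: 79.6
```

```bash
python3 -c "
from h import *
rep()"
```

```text
t 16.075 angle 1.3199414315317868 tool z err [-0.002  0.002 -1.   ]
F tool [-2.7  2.1 -6.5] M tool [-0.29 -0.58 -0.11] g 0.08320385896255164 79.64809644967318 pos err [ 1.  -1.1  0.4]
```

Third stop reached. The holding moment is 0.11 N m, below the 0.2 expected, so the handle may lag slightly in the pads. I'll add a small turn, well short of the next hump, and look.

Emit:
{"op": "arm_command", "data": {"steps": [[[0,0,0,0,0,0,0.2],[0,0,0,0,0,0,0],[0,0,0,0,0,0,0],[0,0,0,0,0,0,0]]]}}

```text
time_s: 16.58
eef_pos: [643.0, -100.9, 104.1]
ee_rot: [-0.029, 0.986, -0.141, 0.081]
force: [-4.9, -1.9, 6.0]
grip_width: 0.085
grip_force: 79.7
```

```bash
python3 -c "
from h import *
rep()
im=capture('scene');cv2.imwrite('pics/s2.png',cv2.resize(im[150:240,120:260,::-1],None,fx=5,fy=5,interpolation=2))
B=R.from_euler('ZY',[CON[2],-np.deg2rad(10)]);o=pose(CON,[[-35,-85,75]])[0]
for a in(1.2,1.32,1.44):
  print(a,[(5*(proj(o+B.apply(R.from_euler('z',.88-a).apply([r,0,z])),'scene')-[120,150])).round(0) for r,z in((-23,42),(23,42),(23,10))])
rep()"
```

```text
t 16.575 angle 1.3499102218434236 tool z err [-0.002  0.002 -1.   ]
F tool [-3.2  2.6 -6.8] M tool [-0.36 -0.62 -0.15] g 0.08522307030035052 79.68133103102446 pos err [ 1.  -1.1  0.4]
1.2 [array([[492., 206.]]), array([[456., 241.]]), array([[459., 295.]])]
1.32 [array([[497., 207.]]), array([[452., 240.]]), array([[455., 295.]])]
1.44 [array([[501., 208.]]), array([[447., 239.]]), array([[451., 293.]])]
t 16.625 angle 1.3499269790453208 tool z err [-0.002  0.002 -1.   ]
F tool [-3.   1.4 -6.3] M tool [-0.39 -0.68 -0.16] g 0.08723840364094879 79.68158014118671 pos err [ 1.  -1.1  0.4]
```

View pics/s2.png

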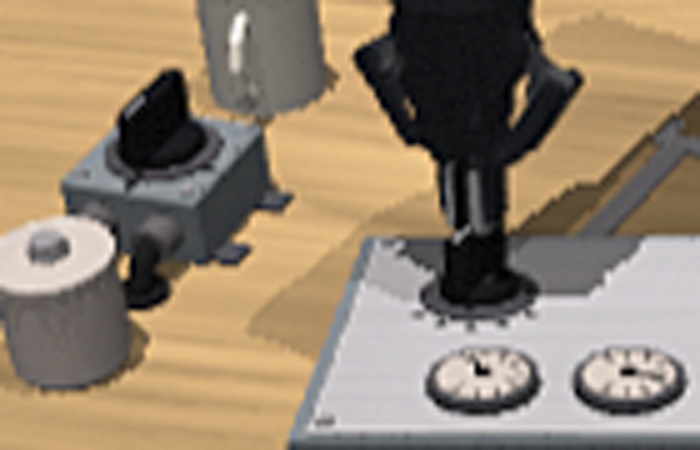

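The isolator is still on. The pads hold the switch bar with its pointer end near (453,240), matching 1.32 rad. The moment is steady, so I'm handing in while holding.

```bash
python3 -c "
from h import *
print(finish_job())"
```

```text
the job is handed in; nothing more can be done
None
```

I turned the battery isolator fully on with the start switch still off, then turned the switch three clicks to preheat, and handed the job in with the gripper still holding it there, at about 17 s and without touching the loose things.

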